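# Close the blow-off box and hold its air valve half open

## Robot

A 6-joint arm with a two-finger parallel gripper is mounted at the origin on the work surface. World frame = base frame: x ahead of the robot, y to its left, z up, the work surface at z = 0. Lengths are in mm, angles in rad, forces in N, time in s.
With the tool pointing down it reaches from about 275 to 750 mm from the base axis. Payload 10.2 kg.
Tool frame: the origin (TCP) lies at the very end of the fingers, on their centre line; the grasp point (between the pads) lies 19 mm behind it (ctrl.grip_depth is the distance from the TCP to the grasp point, in mm); z points along the fingers, x is the direction in which the jaws open and shut, and the axes are right-handed (so a half turn about z gives the same grasp; the last joint's range is limited). The gripper opens to 85 mm and grips with 20 to 120 N. Pads are 22 mm wide; open, the fingers measure 114 mm over their backs; the gripper's body (76 mm by 85 mm) begins 54 mm behind the grasp point. The pads swing forward as they close: fully open they stand 13 mm farther back than shut.
Start: joints at [-1.573, 0.313, 1.498, -0, 1.331, -0.223], TCP at [114.967, -512.263, 231.294] pointing down, gripper open.
Joint ranges: [-2.94, 2.94], [-0.97, 2.17], [0.19, 2.56], [-1.23, 4.37], [0.02, 3.11], [-2.88, 2.88]. Speed limits (rad/s): [2.39, 2.39, 3.01, 3.14, 3.14, 3.14].

## Interface

Orientations are given as a unit quaternion [w, x, y, z].
In Python, from rig import ctrl gives the robot as it stands.
- The arm moves only by the tool play_rows, never from a script. Its argument "motion" is a list of rows, each a list of 2 entries, a list of its own where there are three numbers: the shift along the tool's x, y, z in mm, then the turn, a rotation vector about the tool's x, y, z in degrees. A call has 1 to 20 rows; each row shifts and turns the commanded pose from where the row before left it, along the tool's axes as they then stand; what a row does not reach is not made up. A row lasts 1/12 s, in which the tool goes at most 41.7 mm and 7.16 degrees, less where a joint would pass 70% of its speed; a pose out of reach is approached as far as the arm can. A call with a gripper value outside its range is refused whole. "fingers" is the finger opening in mm, from 0 to 85.4, set as the call begins (left out, the last holds). The fingers move at their own pace and stop on an object; "squeeze" is the grip in N (left out, the last holds). Time passes only in rows, so rows that do not move let the fingers close. It gives the time, the measured TCP pose, the force and the opening at its end, in the units of the state.
- ctrl.sense(): the state, without advancing time (a new reading comes with each control period).
- ctrl.capture(name): name is "scene" or "top"; returns the picture (480x640x3 uint8, red, green, blue); there is no depth.
- ctrl.get_calibration(name): a dict with "K" (3x3 intrinsics, pixels), "R" (3x3) and "t" (3): a world point X has camera coordinates R X + t. Camera axes: x right, y down, z forward; pixel columns grow to the right and rows downward; lengths in mm; the calibration is good to about 2 mm. A picture is of the moment at which its call begins. get_calibration takes no time and is no camera call.
- ctrl.finish_job(): hands the job in, once; it reports no verdict.
Trained networks look in the newest picture that a camera, given by its name, has taken for a name from the list of things; names that differ only in an ending like _2 or _b are one class to them, and where a whole thing is asked for, a point or a joint stands for the part that bears it (a point fixed in the world has none). Each returns a list of dicts, best first, with "p" (0 to 1); they miss things now and then, are a little off and sometimes report something else, mostly with a low value. They report only what shows in the picture. A call takes as long as a camera call.
- ctrl.spot_in(camera, name): "position" ([column, row] as shares, 0 to 1, of the picture: columns of its width, rows of its height, amid what is visible of it).
The state is a dict: "time_s": time; "joints": joint angles; "dq": joint speeds; "tau": joint torques, N m; "eef_pos": TCP position; "ee_rot": TCP orientation; "force": force on the tool from outside, world axes, zero at the start; "wrist_torque": the same for the moment, N m; "grip_width": opening from 0.0 (shut) to 1.0 (fully open).
Only numpy, scipy, OpenCV 4.12 (cv2) and the standard library are available. Lean on these libraries where they do the work, as an engineer would, in place of code of your own. Each camera call takes 0.05 s, during which the arm holds its last target. There are 200 camera calls.

## Task

A sanded wooden plaque lies in the plywood blow-off box: lower the box's hinged lid until it is fully shut, without slamming it, and only then press the round pad of the spring-loaded air valve lever down with the gripper's fingertips to half of its travel, where the lever arm lies level. Never press the lever while the lid is open, and never push it near its bottom stop, as a full blast would fling the plaque about. Keep holding the lever at half travel and finish the program while still holding it (the lever springs up when let go); leave the other things on the bench where they are.

Things in the scene. Friction and masses are not known exactly. Their poses are not given: they have to be found in the camera images.
- box: fixed plywood box, 200 (x) x 240 (y) x 90 mm high, walls and floor 12 mm; origin: centre of its underside on the bench; x points from its front to its hinge side, z up
- lid (a joint): angle of the box's lid, rad: 0 = shut, 1.6 = stop; starts 0.9 to 1.25. A 200 x 240 x 12 mm plywood frame with a clear window, hinged on the box's far (+x) top rim, leaning over the box with its outer face up and away from the front; a dark finger lip, 80 wide, stands 17 mm out of its front edge. Stiff hinge: it stays at any angle; 1 to 3 N at the front edge push it down
- lid_hinge (a point): middle of the hinge line, 90 mm above the bench; the hinge line runs along the box's y; from here the lid's 200 mm reach to its front edge, along the box's -x when shut; its outer face lies 12 mm outside the hinge line. Its axes turn with the lid
- lid_edge (a point): middle of the lid's front edge, on the outer face: 200 mm from the hinge line (102 mm above the bench when shut)
- plaque: wooden plaque 110 x 80 x 18 mm lying in the box; it stays there
- valve: fixed air valve on a wooden riser, on a 190 x 100 x 12 mm plywood board: steel foot plate 150 x 70 x 8 mm and an aluminium block at its +x end with two ears (top 86 mm above the origin) that carry the lever's pivot; origin: under the foot plate, on the riser, 14 to 54 mm above the bench, which differs each time; the lever points along its -x, z up
- lever (a joint): angle of the valve lever, rad: 0 = up (at rest, 0.25 rad above level), 0.25 = half travel (lever level), 0.5 = bottom stop; grows as pressed. A spring lifts it: about 3 N on the pad to start, 6.5 N at half, 9.5 N at the bottom stop
- lever_hinge (a point): the lever's pivot, 70 mm above the valve's origin, 50 mm along the valve's +x from its origin; the pivot line runs along the valve's y
- lever_pad (a point): top centre of the round black pad, 34 mm across and 10 thick, at the lever's end: 110 mm from the pivot along the steel arm (18 mm wide, 8 thick) and 6 mm above its middle line; about 103 mm above the valve's origin at rest, 76 at half travel, 49 at the bottom stop
- jar: small steel-capped glass jar, 44 mm across, 60 high, standing about 85 mm to the valve's own left (+y); a bystander, leave it (origin: centre of its underside)
- offcut: wood offcut 80 x 30 x 25 mm lying about 85 mm to the valve's own right (-y); a bystander, leave it (origin: centre of its underside)
- tape: paper tape roll, 84 mm across, 25 high, lying in front of the box; a bystander, leave it (origin: centre of its underside)
- can: aluminium drink can, 54 mm across, 125 high, far side of the bench; a bystander, leave it (origin: centre of its underside)
- glue: white glue bottle with orange cap, 60 mm across, 190 high, far left; a bystander, leave it (origin: centre of its underside)
- cup: paper coffee cup, 76 mm across, 100 high, on the right; a bystander, leave it (origin: centre of its underside)
- driver: screwdriver lying on the left; a bystander, leave it (origin: middle of its length, on the bench)

How it is judged (in metres and radians):
On the way, in this order (a step that is already met when the one before it is completed fails the run):
1. the lid is lowered fully shut (value of joint lid below 0.04 rad and value of joint lever below 0.1 rad), for 0.2 s.
2. the lever is held by the fingers at about half travel with the lid shut (value of joint lever between 0.18 and 0.32 rad and contact force between the fingers and valve above 2.5 N and value of joint lid below 0.05 rad), for 0.5 s.
At the end, for the whole second after the job is handed in: The lid is shut (under 0.05 rad) and the fingers hold the lever steady between 0.18 and 0.32 rad (half travel is 0.25, the stop 0.5), pressing it with more than 2.5 N, through the last second (all of step 2 and velocity of joint lever between -0.2 and 0.2 rad/s); the arm keeps its last pose, push and grip.
It fails at once if the lever is pressed (over 0.1 rad) while the lid is open (over 0.08 rad) (value of joint lever above 0.1 rad and value of joint lid above 0.08 rad).
It fails at once if the lever is pushed near its bottom stop (over 0.43 rad) (value of joint lever above 0.43 rad).
It fails at once if the lid is slammed (closing faster than 3 rad/s) (velocity of joint lid below -3 rad/s).
It fails at once if a bystander is moved more than 30 mm (distance of any of jar, offcut, tape, can, glue, cup, driver from where it was at the start of the episode above 0.03 m).
It also fails if it takes over 48 s, if anything falls off the work surface, if the arm or the gripper's body presses on something with over 40 N, if the wrist force passes 120 N, or if a joint passes its speed limit or range.

## Working session

There is one attempt and no reset: what is moved stays moved. The work goes in short steps, Python scripts to look and compute and a tool call to move; the robot and the scene stay as the last step left them, time stands still between calls to the robot, and variables do not carry over. Pictures are saved under pics/ and viewed, about 8 in all and at most 12, crops included, and the job is handed in when it is done.

Besides the shell and the picture viewer there is one more tool, called as a command line: name --argument value ..., lists and objects as JSON in quotes. play_rows: Moves the arm, as the interface text tells. Its arguments: {"type":"object","properties":{"motion":{"type":"array"},"fingers":{"type":"number"},"squeeze":{"type":"number"}},"required":["motion"]}

```bash
mkdir -p pics; ls
python3 - <<'E'
from rig import ctrl
import cv2
for n in("scene","top"):
    im=ctrl.capture(n); cv2.imwrite(f"pics/{n}0.png",im[:,:,::-1])
    c=ctrl.get_calibration(n); print(n,c["K"],c["R"],c["t"])
    for k in["box","lid","lid_hinge","lid_edge","valve","lever","lever_hinge","lever_pad","jar","offcut","tape"]:
        r=ctrl.spot_in(n,k)[:2]; print(k,[(round(d["position"][0]*640),round(d["position"][1]*480),round(d["p"],2)) for d in r])
print(ctrl.sense())
E
```

```text
pics
scene [[617.8588153    0.         324.06581715]
 [  0.         617.8588153  233.58886162]
 [  0.           0.           1.        ]] [[-0.87707549  0.48030904 -0.00646555]
 [ 0.39174211  0.70742742 -0.58828952]
 [-0.27798687 -0.51850715 -0.80862453]] [ 492.93361875 -139.1844993  1787.95798508]
box [(366, 300, 0.73)]
lid [(350, 283, 0.66)]
lid_hinge [(348, 287, 0.89), (293, 189, 0.69)]
lid_edge [(345, 284, 0.56)]
valve [(285, 213, 0.78)]
lever [(292, 194, 0.65)]
lever_hinge [(291, 192, 0.53)]
lever_pad [(291, 190, 0.62)]
jar [(297, 242, 0.91), (284, 213, 0.67)]
offcut [(268, 196, 0.71)]
tape [(438, 279, 0.71), (502, 377, 0.52)]
top [[448.12010023   0.         317.02992185]
 [  0.         448.12010023 232.97347086]
 [  0.           0.           1.        ]] [[-0.02211734 -0.99961301 -0.01687194]
 [-0.99483965  0.02367693 -0.09865835]
 [ 0.09901964  0.01460281 -0.99497833]] [  -3.64179485  573.21248458 1129.94526595]
box [(229, 243, 0.95)]
lid [(296, 152, 0.74), (227, 210, 0.73)]
lid_hinge [(227, 213, 0.9)]
lid_edge [(227, 215, 0.66), (380, 227, 0.42)]
valve [(380, 229, 0.6)]
lever [(387, 237, 0.72)]
lever_hinge [(385, 231, 0.76)]
lever_pad [(386, 238, 0.91)]
jar [(346, 221, 0.51)]
offcut [(409, 222, 0.78)]
tape [(229, 309, 0.56)]
{'time_s': 1.2, 'joints': array([-1.57340656e+00,  3.12907715e-01,  1.49769020e+00, -9.91169151e-06,
        1.33099452e+00, -2.23397477e-01]), 'dq': array([-0.00119372, -0.0024518 , -0.00058433, -0.00061319,  0.00095046,
       -0.0008388 ]), 'tau': array([ 1.26315575e-03, -4.12167585e+01, -2.59900528e+01, -9.73421561e-05,
        5.62369605e-04,  1.31849220e-05]), 'eef_pos': array([ 114.96079386, -512.26960751,  231.2939207 ]), 'ee_rot': array([ 3.08607469e-06,  7.80704850e-01, -6.24899942e-01, -3.69643221e-06]), 'force': array([ 0.21891678, -0.39555007,  0.1648191 ]), 'wrist_torque': array([-0.08423171, -0.01242243,  0.0275778 ]), 'grip_width': 1.0014745856888045}
```

Run:
```python
import cv2
a=cv2.imread("pics/top0.png")[120:340,150:450]; b=cv2.imread("pics/scene0.png")[150:390,200:500]
cv2.imwrite("pics/topc.png",cv2.resize(a,(800,587),interpolation=cv2.INTER_CUBIC))
cv2.imwrite("pics/scc.png",cv2.resize(b,(750,600),interpolation=cv2.INTER_CUBIC))
```

```text
(no output)
```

View pics/topc.png

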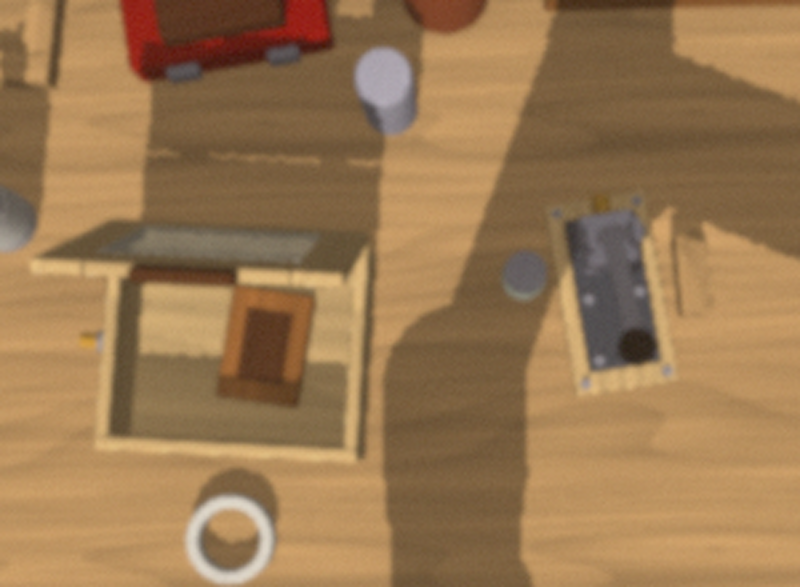

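View pics/scc.png

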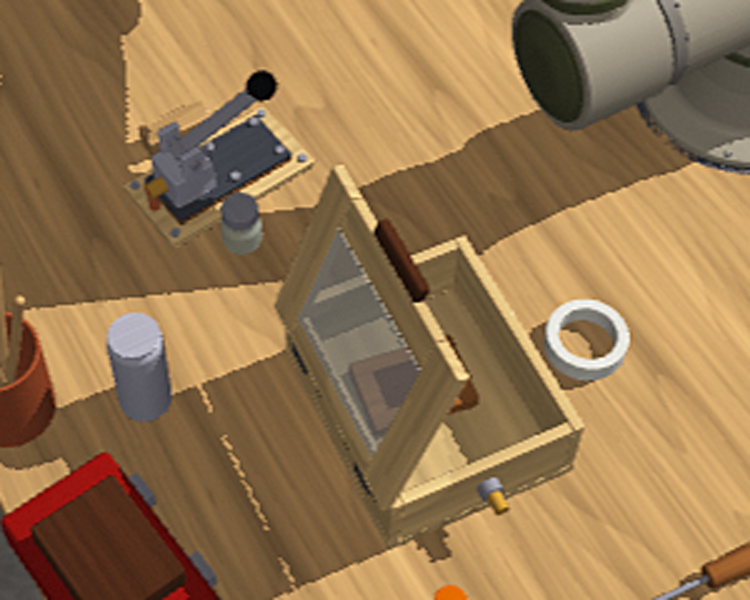

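The top crop shows the box rim front corners near (98,447) and (358,460), the raised lid edge near (33,262) to (346,275), and the pad at (637,345). The scene crop shows the pad at (262,85), the lid edge from (337,167) to (463,382), and the box front rim corners at (462,238) and (582,430). I'll fit both objects from these.

Run:
```python
from rig import ctrl
import numpy as np
from scipy.optimize import least_squares
C={n:ctrl.get_calibration(n) for n in("scene","top")}
def P(n,X):
    c=C[n];p=np.array(c["K"])@(np.array(c["R"])@X+np.array(c["t"]));return p[:2]/p[2]
T=lambda u,v:("top",np.array([150+u/2.6667,120+v/2.6667]))
S=lambda u,v:("scene",np.array([200+u/2.5,150+v/2.5]))
for n in C: print(n,-np.array(C[n]["R"]).T@C[n]["t"])
def box(p,X):
    x,y,a=p[:3];c,s=np.cos(a),np.sin(a);return np.array([x+c*X[0]-s*X[1],y+s*X[0]+c*X[1],X[2]])
def lid(p,r,o,y):
    L=p[3];return box(p,[100-r*np.cos(L)+o*np.sin(L),y,90+r*np.sin(L)+o*np.cos(L)])
obs=[(T(98,447),0,120),(T(358,460),0,-120),(S(462,238),0,-120),(S(582,430),0,120),
(T(33,262),1,120),(T(346,274),1,-120),(S(337,167),1,-120),(S(463,382),1,120)]
f=lambda p:np.concatenate([P(o[0],lid(p,200,12,y) if k else box(p,[-100,y,90]))-o[1] for o,k,y in obs])
r=least_squares(f,[450,200,0,1.1]);print(r.x,r.fun.round(1))
print("hinge",box(r.x,[100,0,90]),"edge",lid(r.x,200,12,0), "edge shut",lid([*r.x[:3],0],200,12,0))
# valve: x,y,yaw,z0
def V(p,X):
    x,y,a,z=p;c,s=np.cos(a),np.sin(a);return np.array([x+c*X[0]-s*X[1],y+s*X[0]+c*X[1],z+X[2]])
q=.25;pad=[50-110*np.cos(q)-6*np.sin(q)*-1*-1,0,70+110*np.sin(q)+6*np.cos(q)]
pad[0]=50-110*np.cos(q)+6*np.sin(q)
ob=[(T(637,345),pad),(S(262,85),pad)]
fb=[(T(569,222),[75,35,8]),(T(593,370),[-75,35,8]),(T(658,360),[-75,-35,8]),(S(292,157),[-75,35,8]),(S(262,117),[-75,-35,8]),(S(182,220),[75,35,8])]
g=lambda p:np.concatenate([P(o[0],V(p,X))-o[1] for o,X in ob+fb])
r=least_squares(g,[450,-150,0,30]);print(r.x,r.fun.round(1));print("pad",V(r.x,pad),pad)
g2=lambda X:np.concatenate([P(o[0],X)-o[1] for o,_ in ob])
s=least_squares(g2,[400,-150,130]);print(s.x,s.fun.round(1))
```

```text
scene [ 983.89327013  788.77145245 1367.09299703]
top [ 458.28718327  -33.71267289 1180.76180177]
[ 5.34734461e+02  1.81059008e+02 -7.14680509e-02  1.21721893e+00] [-2.6 -1.  -1.6 -0.9 -0.9 -2.4 -0.4 -2.4 -2.1  0.1 -1.9  1.2 -1.3 -1.7
 -1.1 -2.1]
hinge [634.47918589 173.91828544  90.        ] edge [576.63368562 178.05944357 281.78307774] edge shut [434.98973675 188.19973086 102.        ]
[ 5.77759011e+02 -1.81419918e+02  1.10091824e-01  3.23333606e+00] [-0.7 -0.5 -1.8  1.2 -0.7  0.8 -1.6  1.8  0.7  1.9  0.3 -0.7 -1.8 -0.5
 -1.4 -0.6]
pad [ 522.99661843 -187.47328562  106.26124611] [np.float64(-55.09594263264378), 0, np.float64(103.02791004826139)]
[ 519.89497067 -187.48387888  110.06084475] [-0.4  0.7 -0.9 -0.1]
```

play_rows --fingers 0 --motion '[[[0, 0, -32], [0, 0, 6.3]], [[0, 0, -32], [0, 0, 6.3]], [[0, 0, -32], [0, 0, 0]], [[0, 0, -33], [0, 0, 0]], [[-26, -22, 0], [0, 0, 0]], [[-26, -22, 0], [0, 0, 0]], [[-26, -22, 0], [0, 0, 0]], [[-26, -22, 0], [0, 0, 0]], [[-26, -22, 0], [0, 0, 0]], [[-26, -22, 0], [0, 0, 0]], [[-26, -22, 0], [0, 0, 0]], [[-26, -22, 0], [0, 0, 0]], [[-26, -22, 0], [0, 0, 0]], [[-26, -22, 0], [0, 0, 0]], [[-26, -22, 0], [0, 0, 0]], [[-26, -22, 0], [0, 0, 0]], [[-26, -22, 0], [0, 0, 0]], [[-26, -22, 0], [0, 0, 0]], [[-26, -22, 0], [0, 0, 0]], [[-26, -22, 0], [0, 0, 0]]]'

```text
time_s: 2.87
eef_pos: [467.4, -94.3, 360.4]
ee_rot: [-0.0, 0.707, -0.707, 0.0]
force: [0.5, -0.5, 0.4]
grip_width: -0.001
```

play_rows --motion '[[[-29, -25, 0], [0, 0, 0]], [[-29, -25, 0], [0, 0, 0]], [[-29, -25, 0], [0, 0, 0]], [[-29, -25, 0], [0, 0, 0]], [[-29, -25, 0], [0, 0, 0]], [[-29, -25, 0], [0, 0, 0]], [[-30, -25, 0], [0, 0, 0]], [[0, 0, 32], [0, 0, 0]], [[0, 0, 32], [0, 0, 0]], [[0, 0, 32], [0, 0, 0]], [[0, 0, 0], [0, 0, 0]]]'

```text
time_s: 3.78
eef_pos: [639.4, 108.4, 257.2]
ee_rot: [0.004, 0.708, -0.707, -0.004]
force: [1.2, -0.6, -0.7]
grip_width: 0.0
```

Run:
```python
from rig import ctrl
import cv2
im=ctrl.capture("scene")[100:400,160:560,::-1]; cv2.imwrite("pics/s1.png",cv2.resize(im,(800,600),interpolation=cv2.INTER_CUBIC))
s=ctrl.sense();print(s["time_s"],s["eef_pos"],s["force"])
```

```text
3.8333 [640.42051452 108.25960617 261.65189749] [0.86781908 0.44213831 0.43141641]
```

View pics/s1.png

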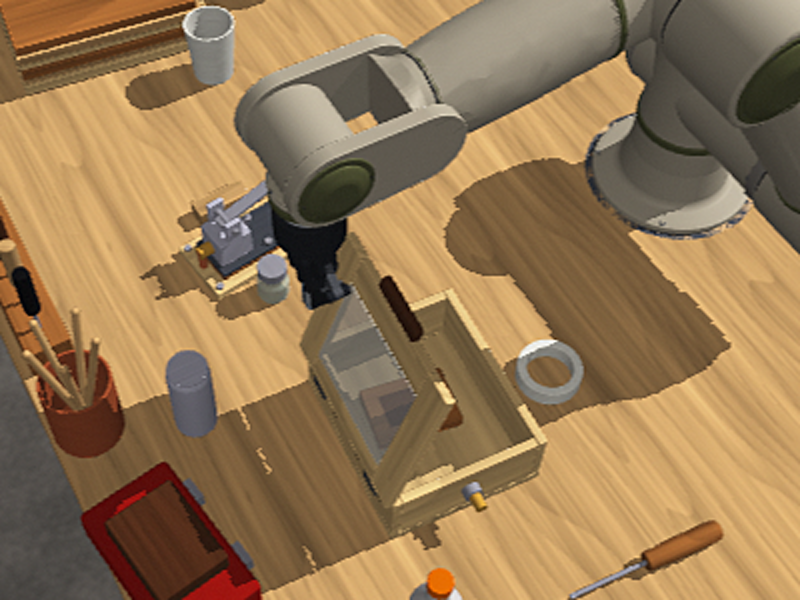

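The shut fingertips, at about (325,300), are behind the raised lid near its -y end and clear of everything. Next I'll sweep toward the lid.

play_rows --motion '[[[0, 12, 0], [0, 0, 0]], [[0, 12, 0], [0, 0, 0]], [[0, 12, 0], [0, 0, 0]], [[0, 8, 0], [0, 0, 0]], [[0, 8, 0], [0, 0, 0]], [[0, 8, 0], [0, 0, 0]]]'

```text
time_s: 4.33
eef_pos: [582.2, 108.0, 267.7]
ee_rot: [-0.002, 0.707, -0.707, 0.002]
force: [3.3, 1.0, -0.2]
grip_width: 0.001
```

play_rows --motion '[[[0, 12, 4], [0, 0, 0]], [[0, 12, 4], [0, 0, 0]], [[0, 16, 9.5], [0, 0, 0]], [[0, 15, 11], [0, 0, 0]], [[0, 14, 12], [0, 0, 0]], [[0, 13, 13.5], [0, 0, 0]], [[0, 11, 15], [0, 0, 0]], [[0, 10, 16], [0, 0, 0]], [[0, 8, 17], [0, 0, 0]], [[0, 6.5, 17.5], [0, 0, 0]], [[0, 4, 14], [0, 0, 0]], [[0, 0, 0], [0, 0, 0]]]'

```text
time_s: 5.33
eef_pos: [460.0, 108.0, 131.2]
ee_rot: [0.0, 0.707, -0.707, -0.0]
force: [-0.3, 0.3, -0.2]
grip_width: 0.001
```

play_rows --motion '[[[0, 1, 5], [0, 0, 0]], [[0, 1, 5], [0, 0, 0]], [[0, 1, 5], [0, 0, 0]], [[0, 0, 5], [0, 0, 0]]]'

```text
time_s: 5.67
eef_pos: [457.5, 108.0, 111.2]
ee_rot: [-0.001, 0.707, -0.707, 0.001]
force: [-0.7, 0.5, 1.4]
grip_width: -0.001
```

play_rows --motion '[[[0, 0, 3], [0, 0, 0]], [[0, 0, 3], [0, 0, 0]], [[0, 0, 2], [0, 0, 0]], [[0, 0, 2], [0, 0, 0]], [[0, 0, 0], [0, 0, 0]]]'

```text
time_s: 6.08
eef_pos: [456.9, 108.0, 102.4]
ee_rot: [0.0, 0.708, -0.707, 0.0]
force: [-8.9, -0.8, 21.8]
grip_width: 0.003
```

Run:
```python
from rig import ctrl
import cv2
im=ctrl.capture("scene")[100:400,160:560,::-1]; cv2.imwrite("pics/s2.png",cv2.resize(im,(800,600),interpolation=cv2.INTER_CUBIC))
s=ctrl.sense();print(s["time_s"],s["eef_pos"],s["force"])
```

```text
6.1333 [456.85365942 108.04826335 102.35582114] [-9.51579902 -1.39715266 20.91700291]
```

View pics/s2.png

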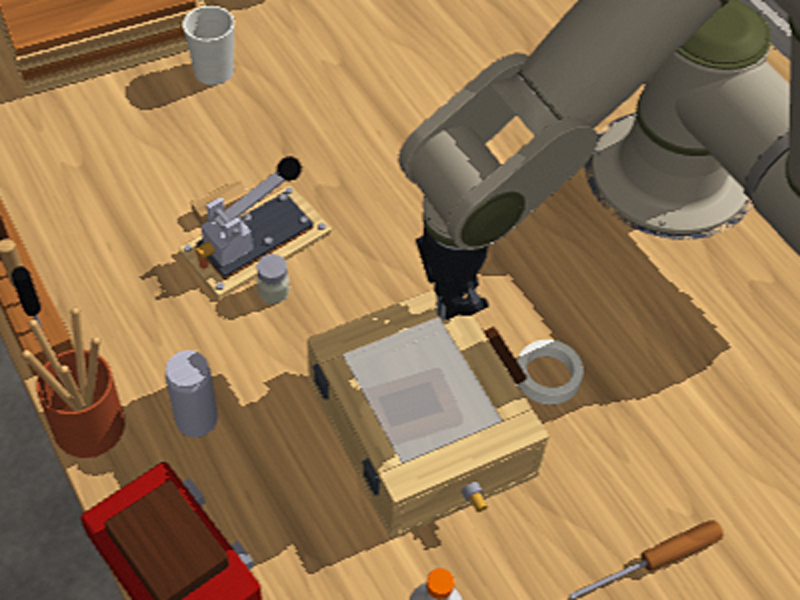

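The lid is shut, with its window flush on the box and 21 N of contact at z=102. The pad shows at (289,168) in this crop. I'll locate it precisely while lifting off.

play_rows --motion '[[[0, 0, -10], [0, 0, 0]], [[0, 0, -30], [0, 0, 0]], [[0, 0, -40], [0, 0, 0]], [[0, 0, -40], [0, 0, 0]], [[0, 0, 0], [0, 0, 0]]]'

```text
time_s: 6.55
eef_pos: [459.6, 108.1, 227.8]
ee_rot: [-0.004, 0.707, -0.707, 0.004]
force: [0.3, -0.2, 1.1]
grip_width: 0.0
```

Run:
```python
from rig import ctrl
import cv2,numpy as np
from scipy.optimize import least_squares
obs={}
for n,(u,v) in {"scene":(304.5,184),"top":(389,249)}.items():
    im=ctrl.capture(n); cv2.imwrite(f"pics/{n}3.png",im[:,:,::-1])
    m=(im.max(2)<60).astype(np.uint8)
    k,l,st,ce=cv2.connectedComponentsWithStats(m)
    for i in range(1,k):
        if np.hypot(*(ce[i]-(u,v)))<15 and st[i,4]>15: print(n,st[i],ce[i]); 
        if np.hypot(*(ce[i]-(u,v)))<8 and st[i,4]>15: obs[n]=ce[i]
def P(n,X):
    c=ctrl.get_calibration(n);p=np.array(c["K"])@(np.array(c["R"])@X+np.array(c["t"]));return p[:2]/p[2]
r=least_squares(lambda X:np.concatenate([P(n,X)-obs[n] for n in obs]),[520,-187,120]);print(r.x,r.fun)
s=ctrl.sense();print(s["time_s"],s["eef_pos"],s["force"])
```

```text
scene [299 178  12  12 105] [304.2        183.93333333]
top [382 244  13  11 105] [388.2952381  249.46666667]
[ 520.56618762 -186.5547166   111.34708915] [-0.34305156 -0.0502503  -0.16534922  0.26138021]
6.65 [457.35585911 108.03552136 221.73917583] [0.24742048 0.37581141 0.00410312]
```

play_rows --motion '[[[29.5, -6.1, 0], [0, 0, 0]], [[29.5, -6.1, 0], [0, 0, 0]], [[29.5, -6.1, 0], [0, 0, 0]], [[29.5, -6.1, 0], [0, 0, 0]], [[29.5, -6.1, 0], [0, 0, 0]], [[29.5, -6.1, 0], [0, 0, 0]], [[29.5, -6.1, 0], [0, 0, 0]], [[29.5, -6.1, 0], [0, 0, 0]], [[29.5, -6.1, 0], [0, 0, 0]], [[29.5, -6.1, 0], [0, 0, 0]], [[0, 0, 0], [0, 0, 0]], [[0, 0, 30], [0, 0, 0]], [[0, 0, 30], [0, 0, 0]], [[0, 0, 20], [0, 0, 0]], [[0, 0, 0], [0, 0, 0]], [[0, 0, 0], [0, 0, 0]]]'

```text
time_s: 7.98
eef_pos: [517.6, -186.3, 139.7]
ee_rot: [0.0, 0.707, -0.707, -0.002]
force: [1.4, 0.3, 0.7]
grip_width: 0.001
```

Run:
```python
from rig import ctrl
import cv2
im=ctrl.capture("scene")[110:290,200:440,::-1]; cv2.imwrite("pics/s4.png",cv2.resize(im,(800,600),interpolation=cv2.INTER_CUBIC))
s=ctrl.sense();print(s["time_s"],s["eef_pos"],s["force"])
```

```text
8.0333 [ 518.30868611 -186.76256534  141.12993141] [ 0.28107315 -0.62052493  0.32294624]
```

View pics/s4.png

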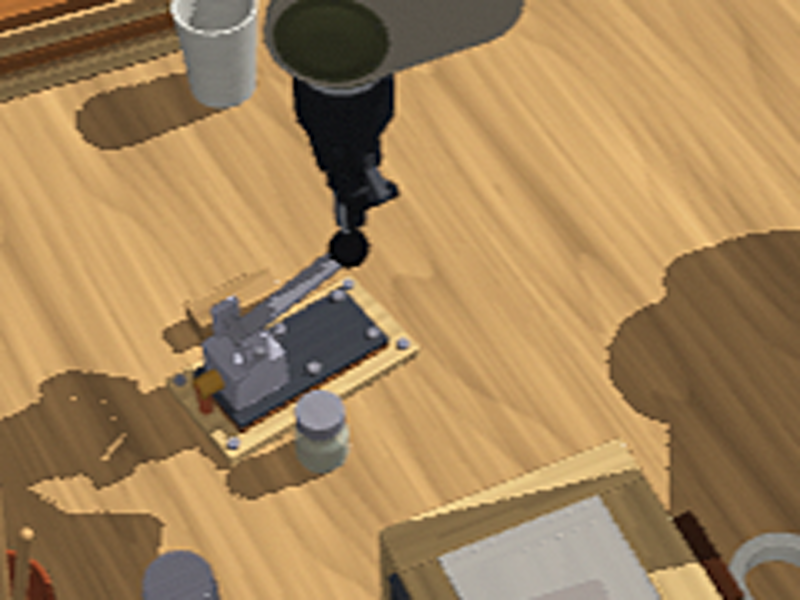

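The fingertips, at about (350,215), are directly above the pad at (348,248), and the lid is still shut. I'll lower slowly to find contact.

play_rows --motion '[[[0, 0, 6], [0, 0, 0]], [[0, 0, 6], [0, 0, 0]], [[0, 0, 4], [0, 0, 0]], [[0, 0, 4], [0, 0, 0]], [[0, 0, 0], [0, 0, 0]]]'

```text
time_s: 8.45
eef_pos: [518.1, -187.0, 120.4]
ee_rot: [0.0, 0.707, -0.707, -0.0]
force: [0.8, 0.1, 3.5]
grip_width: 0.001
```

play_rows --motion '[[[0, 0, 2], [0, 0, 0]], [[0, 0, 2], [0, 0, 0]], [[0, 0, 0], [0, 0, 0]]]'

```text
time_s: 8.7
eef_pos: [518.2, -187.1, 116.7]
ee_rot: [0.0, 0.707, -0.707, 0.0]
force: [-1.0, -0.4, 2.9]
grip_width: 0.001
```

play_rows --motion '[[[0, 0, 4], [0, 0, 0]], [[0, 0, 4], [0, 0, 0]], [[0, 0, 4], [0, 0, 0]], [[0, 0, 4], [0, 0, 0]], [[0, 0, 4], [0, 0, 0]], [[0, 0, 2], [0, 0, 0]], [[0, 0, 1], [0, 0, 0]], [[0, 0, 0], [0, 0, 0]]]'

```text
time_s: 9.37
eef_pos: [517.8, -186.9, 93.3]
ee_rot: [0.0, 0.707, -0.707, -0.001]
force: [-4.6, -0.4, 4.9]
grip_width: -0.002
```

Run:
```python
from rig import ctrl
import cv2,numpy as np
F=[]
for i in range(12):
    im=ctrl.capture("scene");s=ctrl.sense();F.append(s["force"])
print(s["time_s"],s["eef_pos"],np.mean(F,0),np.std(F,0))
cv2.imwrite("pics/s5.png",cv2.resize(im[150:270,230:390,::-1],(800,600),interpolation=cv2.INTER_CUBIC))
```

```text
9.9667 [ 517.79070138 -186.93966312   93.56836866] [-4.57501311 -1.02622041  5.83675893] [0.31897217 0.3643396  0.43713831]
```

View pics/s5.png

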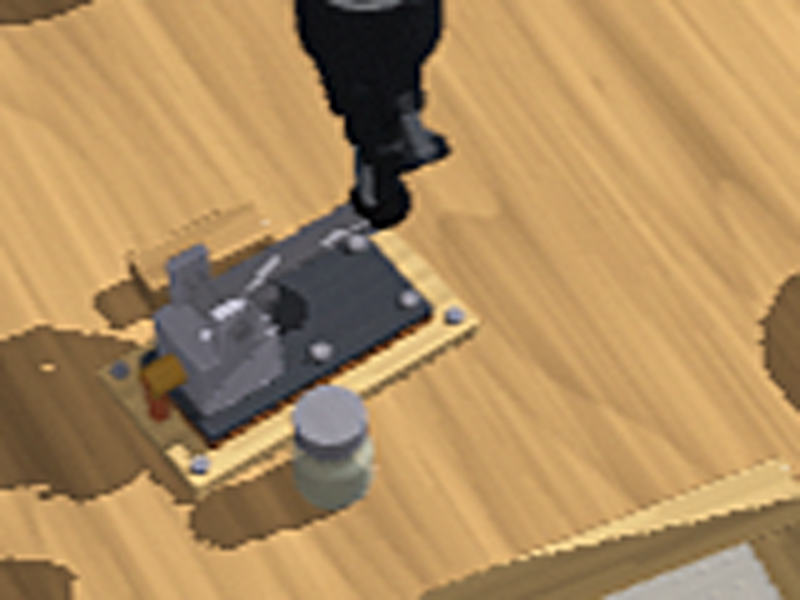

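play_rows --motion '[[[0, 0, 1], [0, 0, 0]], [[0, 0, 1], [0, 0, 0]], [[0, 0, 0], [0, 0, 0]], [[0, 0, 0], [0, 0, 0]], [[0, 0, 0], [0, 0, 0]], [[0, 0, 0], [0, 0, 0]], [[0, 0, 0], [0, 0, 0]], [[0, 0, 0], [0, 0, 0]], [[0, 0, 0], [0, 0, 0]], [[0, 0, 0], [0, 0, 0]]]'

```text
time_s: 10.8
eef_pos: [517.8, -187.0, 91.7]
ee_rot: [0.0, 0.707, -0.707, -0.0]
force: [-4.3, -1.8, 6.5]
grip_width: 0.001
```

Run:
```python
from rig import ctrl
import cv2,numpy as np
F=[]
for i in range(12):
    im=ctrl.capture("top" if i<1 else "scene");s=ctrl.sense();F.append(s["force"])
    if i<1: t=im
print(s["time_s"],s["eef_pos"],np.mean(F,0))
def P(n,X):
    c=ctrl.get_calibration(n);p=np.array(c["K"])@(np.array(c["R"])@X+np.array(c["t"]));return p[:2]/p[2]
# overlay: predicted lever arm centre line for angles, z0=16 (green 0.1, red .25, blue .4)
im=cv2.resize(im[150:270,230:390,::-1],(800,600),interpolation=cv2.INTER_CUBIC)
a=.11;d=np.array([np.cos(a),np.sin(a)])
pad0=np.array([520.5,-186.5]);hp=pad0+d*105.1
for q,c in((.1,(0,255,0)),(.25,(0,0,255)),(.4,(255,0,0))):
    h=.25-q;pts=[]
    for L in(20,95):
        xy=hp-d*(L*np.cos(h));u=P("scene",np.array([*xy,16+70+L*np.sin(h)+4]));pts.append(tuple(int(v) for v in((u-(230,150))*5)))
    cv2.line(im,pts[0],pts[1],c,1)
cv2.imwrite("pics/s6.png",im)
```

```text
11.4 [ 517.81882508 -186.94614499   91.66569253] [-4.94738284 -1.10809243  6.57494606]
```

View pics/s6.png

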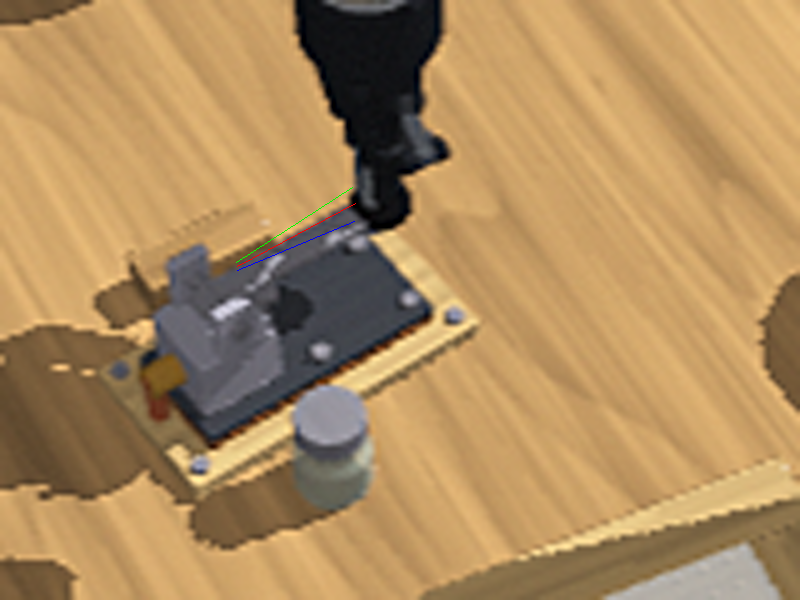

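The arm is parallel to the predicted level line (red), and the force of 6.6 N matches half travel. I'm handing in.

```bash
python3 -c "
from rig import ctrl
print(ctrl.finish_job()); s=ctrl.sense(); print(s['time_s'],s['eef_pos'],s['force'])"
```

```text
the job is handed in; nothing more can be done
None
the job is handed in; nothing more can be done
```

I shut the lid, pressed the lever to about half travel, and handed the job in while still holding it. No verdict was reported.

- **Lid:** I lowered it with the closed fingertips at about 1.2 rad/s, more slowly at the end. I then pressed it against the rim with about 21 N at 102 mm height, which is the height given for a shut lid. The picture showed it flush.
- **Lever:** The last check, at 11.4 s, read 6.6 N upward on the fingertips; about 6.5 N is expected at half travel. The fingertips stood at 91.7 mm. In the last picture the arm lay parallel to the predicted level line. I estimate about 0.25 rad, but the lever angle itself could not be read directly.
- **Disagreement:** My first camera fit put the valve's origin only 3 mm above the bench, although at least 14 mm is given. A second measurement gave about 13 to 14 mm. I therefore set the final height from where the fingers touched the pad and from the force.
- **Side drag:** The pad dragged the fingers sideways with about 5 N, and they held steady.
- **Bystanders:** The jar, offcut, tape, can and others looked unmoved in the pictures. I did not measure them.

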